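# Load the long sample tube into the rocker's spring clip

### The job

Draw the long tube out of the yellow pigeonhole rack by its cap, lay it in the two-notch white rest and let go of it there, so that you can take it again by the middle. Then press it straight down into the rocker's clip, past the sprung jaw, until it sits fully home in both forks with the jaw closed over it, and let go. Do not drop the tube, and leave the short tube and the other things on the bench where they are.

Things in the scene. Friction and masses are not known exactly. Their poses are not given: they have to be found in the camera images.
- long_tube: long white tube, 162 mm, body 30 mm across, 90-160 g, evenly spread. Origin on its axis, x along the tube: red screw cap (36 mm across) from x = -58 to -82 mm, bare body -58 to +66 mm, tapered closed end at +80 mm. Starts lying level in either bay of the rack, axis 35 mm above the bench, cap sticking out
- short_tube: short tube: same cap (x = -58 to -82 mm) and same 30 mm body, but its closed end is at x = +24 mm (106 mm long); lies in the rack's other bay and stays there
- rack: yellow pigeonhole rack, fixed, 132 (x) by 176 (y) by 64 mm high, origin under its centre, open front at x = -66 mm. Bays along x at y = +42 and -42 mm, 42 mm wide, a grooved floor 22 mm up, under roof bars 58 mm up. The last 36 mm of a tube, cap included, stick out of the front; draw it level along -x by at least 130 mm before lifting: the way is clear
- rest_seat (a point): white rest, fixed: base 90 (x) by 56 by 8 mm, two V notches, 8 mm thick, at x = -36 and +36 mm, tops 35 mm above the bench. This point: middle of the rest, on the axis of a tube lying in it, 38 mm above the bench; x along the tube, z up. The cap may be at either end; the tube's origin belongs at this point, within 15 mm along x
- rocker: tube rocker, fixed, origin on the bench below clip_seat, same axes: dark base plate 8 mm thick, x = -80 to +170, y = -45 to +45 mm; white motor block from x = +98 mm, 60 mm high, knob to 70 mm; two aluminium forks, one at each end of the clip
- clip_seat (a point): middle of the axis of a seated tube, midway between the forks, 50 mm above the bench; x along the tube, y to the jaw's side. Forks 8 mm thick at x = -48 and +48, slot 33 mm wide, grooved bottom 37 mm up; -y prongs flare to 77 mm up, +y prongs 49 mm. From x = -36 to +36 it is clear for fingers down to 24 mm up. Cap at either end, outside the forks: tube origin within 6 mm along x
- jaw_nose (a point): midway between the two round noses (12 mm across) of the sprung jaw, one hinged aluminium part with claws at x = -39.5 and +39.5 mm of the clip. Closed, the noses are at y = +13.5, z = +18 mm from clip_seat, tops 74 mm above the bench, and overhang the slot by 9 mm
- jaw (a joint): angle of the sprung jaw, rad: 0 closed (at rest), growing as the claws swing out towards clip +y, stop at 0.5. A tube pressed down swings it to about 0.13; it springs back to 0 over the seated tube. Pressing takes about 8 to 20 N, more than the tube's weight
- jar: white plastic jar with lid, 64 mm across, 85 mm high, origin at the underside; leave alone
- tip_box: blue box, 75 by 110 by 50 mm high, origin at the underside; leave alone
There are look-alikes about, which are no part of the job. Leave any green or pink look-alike of the part that bears rest_seat alone.

How it is judged (in metres and radians):
On the way, in this order (a step that is already met when the one before it is completed fails the run):
1. the long tube lies in both notches of the rest, let go and still (distance between long_tube and rest_seat below 0.025 m and z of long_tube in the frame of rest_seat between -0.004 and 0.004 m and angle between the x axis of long_tube and the x axis of rest_seat, either way round below 0.1 rad and contact force between the fingers and long_tube below 0.1 N and linear speed of long_tube below 0.03 m/s), for 0.2 s.
2. the gripper presses the tube down past the jaw, swinging it open (value of joint jaw above 0.05 rad and distance between long_tube and clip_seat below 0.04 m and contact force between the fingers and long_tube above 1 N and contact force between long_tube and jaw above 0.5 N).
At the end, for the whole second after the job is handed in: The long tube lies in both forks of the clip, its middle within 10 mm of the clip's middle along the tube, 4 mm sideways and 3 mm in height, level and in line within 0.05 rad, the jaw closed (below 0.04 rad), the tube released and still (x of long_tube in the frame of clip_seat between -0.01 and 0.01 m and y of long_tube in the frame of clip_seat between -0.004 and 0.004 m and z of long_tube in the frame of clip_seat between -0.003 and 0.003 m and angle between the x axis of long_tube and the x axis of clip_seat, either way round below 0.05 rad and value of joint jaw below 0.04 rad and contact force between the fingers and long_tube below 0.1 N and linear speed of long_tube below 0.02 m/s); the robot touches nothing.
It fails at once if the long tube was dropped (over 0.5 m/s while not held) (contact force between the fingers and long_tube below 0.1 N and linear speed of long_tube above 0.5 m/s).
It fails at once if the short tube was shifted more than 20 mm (distance of short_tube from where it was at the start of the episode above 0.02 m).
It fails at once if the jar or box was shifted more than 20 mm (distance of any of jar, tip_box from where it was at the start of the episode above 0.02 m).
It also fails if it takes over 61 s, if anything falls off the work surface, if the arm or the gripper's body presses on something with over 40 N, if the wrist force passes 120 N, or if a joint passes its speed limit or range.

### The arm

A 6-joint arm with a two-finger parallel gripper is mounted at the origin on the work surface. World frame = base frame: x ahead of the robot, y to its left, z up, the work surface at z = 0. Lengths are in m, angles in degrees, forces in N, time in s.
With the tool pointing down it reaches from about 0.3 to 0.75 m from the base axis. Payload 8.5 kg.
Tool frame: the origin (TCP) lies midway between the tips of the shut fingers; the grasp point (between the pads) lies 19 mm behind it; z points along the fingers, y is the line along which they close (so a half turn about z gives the same grasp; the last joint's range is limited). The gripper opens to 85 mm and grips with 20 to 120 N. Pads are 22 mm wide; open, the fingers measure 114 mm over their backs; the gripper's body (76 mm by 85 mm) begins 54 mm behind the grasp point. The pads swing forward as they close: fully open they stand 13 mm farther back than shut.
Start: joints at [-77.08, 21.807, 74.336, -0, 83.858, -12.336], TCP at [0.235, -0.497, 0.231] pointing down, gripper open.
Joint ranges: [-178.18, 178.18], [-50.72, 133.34], [12.68, 142.11], [-81.47, 261.47], [9.98, 163.14], [-165.26, 165.26]. Speed limits (degrees/s): [136.94, 136.94, 180, 180, 180, 180].

### API

Orientations are given as a 3x3 rotation matrix whose columns are the frame's x, y, z axes.
In Python, from rig import env gives the robot as it stands. The module is installed in compiled form; this text tells all that it offers.
- The arm moves only by the tool jog_arm, never from a script. Its argument "targets" is a list of rows, each a list of 6 numbers: the shift along the tool's x, y, z in cm, then the turn, a rotation vector about the tool's x, y, z in degrees. A call has 1 to 8 rows; each row is the pose to reach, as a shift and turn from the pose commanded when the call began, along the tool's axes at that moment; what a row does not reach only later rows make up. A row lasts 1/12 s, in which the tool goes at most 41.7 mm and 7.16 degrees, less where a joint would pass 70% of its speed; a pose out of reach is approached as far as the arm can. A call with a gripper value outside its range is refused whole. "hand" is the opening, from 0 (shut) to 1 (fully open), set as the call begins (left out, the last holds). The fingers move at their own pace and stop on an object; "newtons" is the grip in N (left out, the last holds). Time passes only in rows, so rows that repeat a pose let the fingers close. It gives the time, the measured TCP pose, the force, the opening and the grip force at its end, in the units of the state.
- env.observe(): the state, without advancing time (a new reading comes with each control period).
- env.get_image(name): name is "scene" or "side" or "wrist"; returns a dict with "frame" (420x560x3 uint8, red, green, blue), "depth" (420x560 float32, m along the optical axis (not along the pixel's ray), 0 where there is no reading), "fovy" (degrees; the focal length in pixels is half the picture's height over the tangent of half this angle, whatever the lens; pixels are square), "cx", "cy" (the principal point, pixels), "cam_to_world" (4x4, takes a point from camera to world coordinates). Camera axes: x right, y down, z forward; pixel columns grow to the right and rows downward; lengths in m; the calibration is good to about 2 mm. A picture is of the moment at which its call begins.
- env.close_job(): hands the job in; it is judged then, once.
Trained networks look in the newest picture that a camera, given by its name, has taken for a name from the list of things; names that differ only in an ending like _2 or _b are one class to them, and where a whole thing is asked for, a point or a joint stands for the part that bears it (a point fixed in the world has none). Each returns a list of dicts, best first, with "score" (0 to 1); they miss things now and then, are a little off and sometimes report something else, mostly with a low value. They report only what shows in the picture. A call takes as long as a camera call. They do not tell look-alikes from the thing itself.
- env.regions_of(camera, target): "pixels" (420x560 bool, what is visible of it) and "point" ([row, column] in pixels, amid what is visible of it).
The state is a dict: "time_s": time; "q": joint angles; "qvel": joint speeds; "joint_efforts": joint torques, N m; "position": TCP position; "tool_rot": TCP orientation; "ft_force": force on the tool from outside, world axes, zero at the start; "wrist_torque": the same for the moment, N m; "grip_width": finger opening in m; "gripper_force": force on a finger pad.
Only numpy, scipy, OpenCV 4.12 (cv2) and the standard library are available. Lean on these libraries where they do the work, as an engineer would, in place of code of your own. Each camera call takes 0.05 s, during which the arm holds its last target. There are 200 camera calls.

## Working session

There is one attempt and no reset: what is moved stays moved. The work goes in short steps, Python scripts to look and compute and a tool call to move; the robot and the scene stay as the last step left them, time stands still between calls to the robot, and variables do not carry over. Pictures are saved under pics/ and viewed, at most 10 in all, crops included, and the job is handed in when it is done.

Besides the shell and the picture viewer there is one more tool, called after ">>>" by a JSON object that holds its "op" and its "data". jog_arm: Moves the arm, as the interface text tells. Its arguments: {"type":"object","properties":{"targets":{"type":"array","items":{"type":"array","items":{"type":"number"}}},"hand":{"type":"number"},"newtons":{"type":"number"}},"required":["targets"]}

```bash
mkdir -p pics; ls; cat > h.py <<'E'
import numpy as np, cv2
from rig import env
def cloud(im):
    h,w=im["depth"].shape; f=h/2/np.tan(np.radians(im["fovy"])/2)
    v,u=np.mgrid[:h,:w]; d=im["depth"]
    P=np.stack([(u-im["cx"])/f*d,(v-im["cy"])/f*d,d],-1)
    M=np.array(im["cam_to_world"]); W=P@M[:3,:3].T+M[:3,3]
    W[d<=0]=np.nan
    return W
def save(im,n): cv2.imwrite("pics/"+n,im["frame"][:,:,::-1])
E
python3 - <<'E'
from h import *
for c in ["scene","side"]:
    im=env.get_image(c); save(im,c+"0.png"); W=cloud(im); np.savez(c+"0.npz",W=W,f=im["frame"])
    for t in ["long_tube","short_tube","rack","rest_seat","rocker","jaw_nose","jar","tip_box"]:
        for r in env.regions_of(c,t)[:3]:
            p=W[r["pixels"]]; print(c,t,round(r["score"],2),r["point"],r["pixels"].sum(),np.nanmedian(p,0).round(3),np.nanmin(p,0).round(3),np.nanmax(p,0).round(3))
print(env.observe())
E
```

```text
pics
scene long_tube 0.63 [197.9, 362.4] 374 [0.521 0.215 0.047] [0.485 0.188 0.017] [0.538 0.333 0.061]
scene long_tube 0.32 [232.8, 161.0] 372 [ 0.57  -0.256  0.024] [ 0.457 -0.283 -0.002] [ 0.628 -0.235  0.077]
scene short_tube 0.71 [222.1, 371.0] 347 [0.607 0.214 0.045] [0.576 0.194 0.002] [0.621 0.297 0.055]
scene short_tube 0.62 [260.7, 146.0] 4205 [ 0.682 -0.295  0.034] [ 0.476 -0.4   -0.003] [ 0.754 -0.211  0.079]
scene rack 0.9 [209.8, 399.7] 3714 [0.575 0.294 0.056] [ 0.383  0.222 -0.003] [0.647 0.39  0.067]
scene rest_seat 0.61 [183.1, 192.3] 670 [ 0.381 -0.202  0.008] [ 0.292 -0.242 -0.005] [ 0.433 -0.165  0.04 ]
scene rest_seat 0.6 [177.5, 296.3] 583 [0.371 0.076 0.008] [ 0.306  0.031 -0.004] [0.425 0.12  0.038]
scene rocker 0.88 [262.1, 142.9] 4102 [ 0.683 -0.295  0.034] [ 0.451 -0.386 -0.003] [ 0.754 -0.213  0.079]
scene jaw_nose 0.73 [261.1, 145.8] 4173 [ 0.683 -0.295  0.035] [ 0.476 -0.396 -0.003] [ 0.754 -0.211  0.079]
scene jaw_nose 0.62 [233.0, 168.0] 518 [ 0.574 -0.258  0.018] [ 0.457 -0.288 -0.002] [ 0.631 -0.235  0.077]
scene jar 0.72 [273.0, 340.1] 1281 [0.774
[... 1399 characters left out ...]
9699e+01, -1.23354773e+01]), 'qvel': array([-0.01180364, -0.05851759,  0.02970235, -0.01699561, -0.02844435,
        0.05263708]), 'joint_efforts': array([ 9.19976410e-04, -4.48322189e+01, -2.31464553e+01, -5.81463564e-05,
        5.33231741e-04,  1.75841984e-05]), 'position': array([ 0.23464292, -0.49743626,  0.23133155]), 'tool_rot': array([[ 9.04424601e-01,  4.26633497e-01, -7.63418346e-06],
       [ 4.26633496e-01, -9.04424600e-01, -5.95567771e-05],
       [-3.23134594e-05,  5.06076160e-05, -9.99999998e-01]]), 'ft_force': array([ 0.18043439, -0.44988206,  0.26838536]), 'wrist_torque': array([ 0.01158172, -0.047931  ,  0.01935003]), 'gripper_force': 0.0, 'grip_width': 0.08551354197513092}
```

View pics/scene0.png

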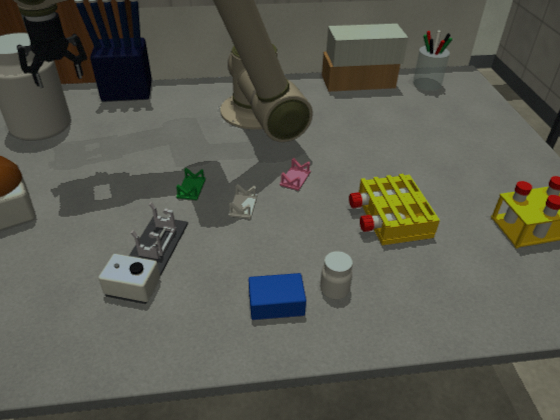

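View pics/side0.png

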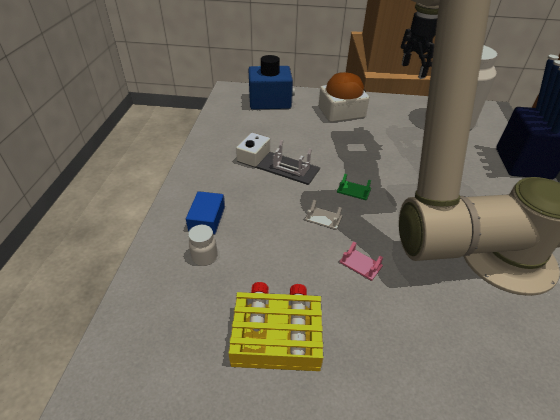

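The scene view shows the rack at (398,208) with its caps at (357,200) and (367,223), the white rest at (243,202) and the rocker at (150,250). The side view shows the long tube in the rack's right bay: cap at (298,290), body running to the back. The short tube is in the left bay, cap at (260,288), and the white rest is at (324,215). Next I'll fit poses.

```bash
cat > fit.py <<'E'
from h import *
Ws=[];Fs=[]
for c in ["scene","side"]:
    d=np.load(c+"0.npz"); Ws.append(d["W"].reshape(-1,3)); Fs.append(d["f"].reshape(-1,3).astype(int))
def rect(P,n):
    # robust: drop isolated points through raster opening
    q=((P[:,:2]+1)*1000).astype(int); m=np.zeros((2000,2000),np.uint8); m[q[:,1],q[:,0]]=1
    m=cv2.morphologyEx(m,cv2.MORPH_CLOSE,np.ones((7,7)));m=cv2.morphologyEx(m,cv2.MORPH_OPEN,np.ones((5,5)))
    k,l,s,_=cv2.connectedComponentsWithStats(m)
    if k<2: print(n,"none");return
    v,u=np.nonzero(l==1+s[1:,4].argmax()); r=cv2.minAreaRect(np.c_[u,v].astype(np.float32))
    print(n,np.round(np.array(r[0])/1000-1,4),np.round(r[1],1),round(r[2],2))
for i,c in enumerate(["scene","side"]):
    W,F=Ws[i],Fs[i]; ok=np.isfinite(W).all(1)&(np.abs(W)<.95).all(1); W,F=W[ok],F[ok]
    x,y,z=W.T; R,G,B=F.T
    yel=(R>1.8*B)&(G>1.4*B)&(R>90)&(y>.1)&(y<.42)
    rect(W[yel&(z>.056)&(z<.07)],c+" rack top")
    red=(R>2*G)&(R>2*B)&(y>.1)&(y<.34)&(R>80)&(z>.025)
    for n,lo,hi in (("capN",.4,.55),("capF",.57,.66)):
        k=red&(x>lo)&(x<hi); p=W[k]; print(c,n,k.sum(),np.median(p,0).round(4),np.percentile(p,3,0).round(4),np.percentile(p,97,0).round(4))
    wh=(np.ptp(F,1)<40)&(R>100)&(x>.4)&(x<.66)&(y>.18)&(y<.4)&(z>.025)&(z<.056)
    for lo,hi in((.4,.545),(.545,.66)):
        p=W[wh&(x>lo)&(x<hi)]; print("white",len(p),np.percentile(p,[2,50,98],0).round(3).tolist())
    reg=(x>.4)&(x<.535)&(y>-.15)&(y<-.02)
    rect(W[reg&(z>.0055)&(z<.012)],c+" rest base")
    p=W[reg&(z>.02)];km=cv2.kmeans(p[:,:2].astype(np.float32),2,None,(3,50,1e-4),5,0); print(km[2].round(4).tolist(),p[:,2].max(),len(p))
    rg=(x>.4)&(x<.9)&(y>-.45)&(y<-.15)
    rect(W[rg&(z>.0055)&(z<.013)],c+" plate")
    rect(W[rg&(z>.055)&(z<.064)&(x>.6)],c+" block")
    p=W[rg&(z>.05)&(x<.65)];print(c,"prongs",len(p)); print(p[p[:,0].argsort()][::max(1,len(p)//25)].round(3).tolist())
E
python3 fit.py
```

```text
scene rack top [0.5514 0.2934] [177.3 130.8] 4.54
scene capN 115 [0.5257 0.2005 0.0469] [0.5079 0.1901 0.0351] [0.5354 0.2111 0.0538]
scene capF 142 [0.6105 0.2064 0.0468] [0.5885 0.1961 0.0321] [0.619  0.2179 0.0538]
white 141 [[0.485, 0.216, 0.033], [0.513, 0.259, 0.048], [0.528, 0.33, 0.051]]
white 129 [[0.576, 0.221, 0.034], [0.602, 0.255, 0.047], [0.633, 0.367, 0.052]]
scene rest base [ 0.453 -0.067] [56. 56.] 90.0
[[0.4348999857902527, -0.06360000371932983], [0.5038999915122986, -0.08219999819993973]] 0.039701525050109154 170
scene plate [ 0.5807 -0.2785] [ 90.9 166.3] 69.94
scene block [ 0.7038 -0.3237] [100.1  73. ] 69.78
scene prongs 239
[[0.518, -0.285, 0.076], [0.522, -0.279, 0.07], [0.526, -0.276, 0.057], [0.527, -0.284, 0.05], [0.529, -0.28, 0.06], [0.53, -0.282, 0.065], [0.544, -0.236, 0.066], [0.546, -0.256, 0.067], [0.547, -0.254, 0.068], [0.548, -0.251, 0.069], [0.55, -0.247, 0.067], [0.551, -0.241, 0.061], [0.555, -0.238, 0.07], [0.612, -0.309, 0.064], [0.614, -0.313, 0.067], [0.616, -0.322, 0.075], [0.616, -0.317, 0.054], [0.618, -0.315, 0.052], [0.619, -0.272, 0.0
[... 879 characters left out ...]
, 0.058], [0.519, -0.284, 0.071], [0.521, -0.273, 0.061], [0.522, -0.287, 0.065], [0.523, -0.285, 0.081], [0.525, -0.277, 0.065], [0.527, -0.281, 0.051], [0.538, -0.254, 0.069], [0.541, -0.25, 0.068], [0.543, -0.242, 0.059], [0.543, -0.241, 0.074], [0.545, -0.24, 0.053], [0.546, -0.238, 0.069], [0.548, -0.239, 0.053], [0.549, -0.237, 0.069], [0.608, -0.317, 0.073], [0.61, -0.309, 0.056], [0.611, -0.314, 0.067], [0.612, -0.323, 0.076], [0.613, -0.308, 0.068], [0.614, -0.315, 0.066], [0.615, -0.319, 0.078], [0.616, -0.282, 0.074], [0.617, -0.316, 0.061], [0.617, -0.267, 0.066], [0.618, -0.274, 0.072], [0.62, -0.264, 0.072], [0.62, -0.268, 0.057], [0.623, -0.265, 0.063], [0.623, -0.267, 0.072]]
```

```bash
cat >> h.py <<'E'
from scipy.spatial.transform import Rotation as Ro
def to(p,yaw,cur=None):
    """row (cm, deg) from measured pose to TCP p, tool down, tool x at yaw deg"""
    s=env.observe(); R=s["tool_rot"]; c,n=np.cos(np.radians(yaw)),np.sin(np.radians(yaw))
    T=np.array([[c,n,0],[n,-c,0],[0,0,-1]])
    d=R.T@(np.array(p)-s["position"])*100; w=Ro.from_matrix(R.T@T).as_rotvec(degrees=True)
    print(s["time_s"],s["position"].round(4),"row",d.round(2).tolist(),w.round(2).tolist())
E
python3 -c "
from h import *
to([.46,-.17,.28],60)"
```

```text
0.9 [ 0.2346 -0.4974  0.2313] row [34.35, -20.0, -4.87] [0.0, 0.0, -34.75]
```

>>> {"op": "jog_arm", "data": {"targets": [[34.35,-20,-4.87,0,0,-34.75],[34.35,-20,-4.87,0,0,-34.75],[34.35,-20,-4.87,0,0,-34.75],[34.35,-20,-4.87,0,0,-34.75],[34.35,-20,-4.87,0,0,-34.75],[34.35,-20,-4.87,0,0,-34.75],[34.35,-20,-4.87,0,0,-34.75],[34.35,-20,-4.87,0,0,-34.75]], "hand": 1, "newtons": 60}}

```text
time_s: 1.57
position: [0.4229, -0.223, 0.2723]
tool_rot: [[0.5, 0.866, 0.0], [0.866, -0.5, -0.0], [-0.0, 0.001, -1.0]]
ft_force: [0.9, -0.1, 0.3]
grip_width: 0.0855
gripper_force: 0.0
```

>>> {"op": "jog_arm", "data": {"targets": [[0,0,0,0,0,0],[0,0,0,0,0,0],[0,0,0,0,0,0]]}}

```text
time_s: 1.82
position: [0.4221, -0.2251, 0.2718]
tool_rot: [[0.5, 0.866, -0.0], [0.866, -0.5, -0.0], [-0.0, -0.0, -1.0]]
ft_force: [-0.7, -1.0, -0.8]
grip_width: 0.0853
gripper_force: 0.0
```

```bash
python3 -c "
from h import *
im=env.get_image('wrist'); save(im,'w1.png'); np.savez('w1.npz',W=cloud(im),f=im['frame'])
to([.46,-.17,.28],60)"
```

```text
1.8667 [ 0.4218 -0.2256  0.2716] row [6.73, 0.52, -0.84] [-0.02, 0.01, -0.05]
```

View pics/w1.png

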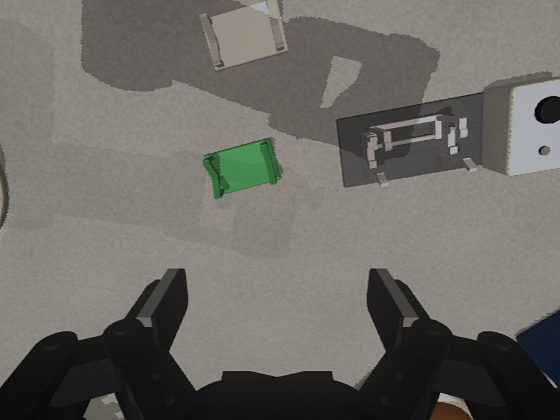

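The wrist view shows the white rest at (243,35), the green look-alike at (240,168) and the clip at (415,140), with the jaw on its upper side and the motor block at right.

```bash
cat > fit2.py <<'E'
from h import *
import sys
d=np.load(sys.argv[1]); W=d["W"].reshape(-1,3); F=d["f"].reshape(-1,3).astype(int)
exec(open("fit.py").read().split("for i,c")[0].split("def rect")[1].join(["def rect",""]))
ok=np.isfinite(W).all(1)&(np.abs(W)<.95).all(1);W=W[ok];x,y,z=W.T
print("bench z",np.median(z[(abs(z)<.01)]))
reg=(x>.4)&(x<.535)&(y>-.15)&(y<-.02)
rect(W[reg&(z>.005)&(z<.042)],"rest all"); rect(W[reg&(z>.005)&(z<.012)],"rest base")
p=W[reg&(z>.027)]
a=np.radians(-15);c=np.array([.466,-.073]);X=np.array([np.cos(a),np.sin(a)]);Y=np.array([-X[1],X[0]])
q=np.c_[(p[:,:2]-c)@X,(p[:,:2]-c)@Y]
for s in(-1,1):
    k=q[:,0]*s>0
    for t in (-1,1):
        m=q[k&(q[:,1]*t>0)]; print("notch",s,t,len(m),(m.mean(0)*1000).round(1) if len(m) else "", (np.percentile(m,[2,98],0)*1000).round(1).tolist() if len(m) else "")
rg=(x>.4)&(x<.9)&(y>-.45)&(y<-.15)
rect(W[rg&(z>.005)&(z<.1)],"rocker all")
rect(W[rg&(z>.056)&(z<.064)&(x>.6)],"block")
a=np.radians(-20);c=np.array([.5755,-.2774]);X=np.array([np.cos(a),np.sin(a)]);Y=np.array([-X[1],X[0]])
p=W[rg&(z>.03)]; q=np.c_[(p[:,:2]-c)@X,(p[:,:2]-c)@Y,p[:,2]]*1000; q=q[abs(q[:,0])<70]
print(len(q)); H,xe,ye=np.histogram2d(q[:,0],q[:,1],bins=[np.arange(-60,61,4),np.arange(-48,49,4)]); 
zz=np.zeros(H.shape,int)
for v in q:
    i,j=int((v[0]+60)//4),int((v[1]+48)//4)
    if 0<=i<zz.shape[0] and 0<=j<zz.shape[1]: zz[i,j]=max(zz[i,j],int(v[2]))
for i,r in enumerate(zz): 
    if r.any(): print(int(xe[i]),r.tolist())
E
python3 fit2.py w1.npz
```

```text
bench z -0.0003756386686137314
rest all [ 0.465  -0.0745] [56.7 90.4] 74.27
rest base [ 0.464  -0.0742] [56.6 71.4] 74.18
notch -1 -1 114 [-36.1 -19.3] [[-40.3, -25.6], [-32.5, -11.1]]
notch -1 1 146 [-35.7  17. ] [[-39.8, 9.9], [-31.8, 24.2]]
notch 1 -1 110 [ 35.4 -20.4] [[31.5, -26.8], [39.2, -12.9]]
notch 1 1 93 [35.8 13.7] [[32.1, 9.1], [39.8, 18.2]]
rocker all [ 0.6107 -0.2923] [ 99.7 237.1] 70.2
block [ 0.6941 -0.3228] [99.1 58.9] 70.64
1583
-56 [0, 0, 0, 0, 0, 0, 0, 0, 0, 0, 0, 0, 0, 0, 0, 47, 48, 0, 0, 0, 0, 0, 0, 0]
-52 [0, 0, 0, 0, 77, 78, 73, 65, 38, 38, 33, 33, 32, 38, 37, 49, 49, 36, 0, 0, 0, 0, 0, 0]
-48 [0, 0, 0, 0, 77, 77, 72, 65, 38, 38, 32, 32, 32, 36, 37, 49, 49, 37, 0, 0, 0, 0, 0, 0]
-44 [0, 0, 0, 0, 77, 76, 71, 64, 0, 36, 0, 0, 31, 72, 74, 74, 72, 71, 72, 0, 0, 0, 0, 0]
-40 [0, 0, 0, 0, 0, 0, 0, 0, 0, 0, 0, 0, 0, 72, 74, 73, 72, 71, 72, 0, 0, 0, 0, 0]
-36 [0, 0, 0, 0, 0, 0, 0, 0, 0, 0, 0, 0, 0, 0, 72, 0, 70, 0, 69, 0, 0, 0, 0, 0]
32 [0, 0, 0, 0, 0, 0, 0, 0, 0, 0, 0, 0, 0, 68, 68, 70, 73, 72, 70, 0, 0, 0, 0, 0]
36 [0, 0, 0, 0, 0, 0, 0, 0, 0, 0, 0, 0, 0, 72, 74, 75, 71, 71, 71, 0, 0, 0, 0, 0]
40 [0, 0, 0, 0, 76, 76, 68, 60, 36, 31, 32, 31, 32, 73, 73, 74, 72, 72, 71, 0, 0, 0, 0, 0]
44 [0, 0, 0, 0, 78, 78, 72, 65, 38, 38, 32, 33, 32, 38, 38, 71, 48, 0, 0, 0, 0, 0, 0, 0]
48 [0, 0, 0, 0, 77, 78, 71, 65, 38, 37, 32, 32, 33, 31, 36, 35, 0, 0, 0, 0, 0, 0, 0, 0]
52 [0, 0, 0, 0, 76, 76, 69, 61, 0, 30, 31, 31, 30, 0, 0, 0, 0, 0, 0, 0, 0, 0, 0, 0]
```

```bash
cat >> fit2.py <<'E'
print("----")
for s in(-1,1):
    f=q[(q[:,0]*s>40)&(q[:,1]<2)&(q[:,2]>60)]; print("fork -y prong x",np.percentile(f[:,0],[3,50,97]).round(1),"y",np.percentile(f[:,1],[3,50,97]).round(1))
    for lo,hi in((-20,-14),(2,24)):
      pass
    f=q[(q[:,0]*s>44)&(abs(q[:,1])<16)&(q[:,2]<45)]
    y=f[:,1];b=np.arange(-16,17,2)
    print("groove",[(int(u),round(float(np.median(f[(y>=u)&(y<u+2),2])),1)) for u in b if ((y>=u)&(y<u+2)).sum()>2])
    f=q[(q[:,0]*s<45)&(q[:,0]*s>20)&(q[:,1]>0)&(q[:,2]>66)]; print("nose x",np.percentile(f[:,0],[3,50,97]).round(1),"y",np.percentile(f[:,1],[3,50,97]).round(1))
    f=q[(q[:,0]*s>44)&(q[:,1]>8)&(q[:,2]>46)&(q[:,2]<51)];print("+y prong",np.percentile(f,[3,50,97],0)[:,:2].round(1).tolist())
E
python3 fit2.py w1.npz | sed -n '/----/,$p'
```

```text
----
fork -y prong x [-51.8 -48.4 -43.9] y [-31.2 -24.4 -18.7]
groove [(-16, 36.6), (-14, 36.8), (-12, 36.8), (-10, 31.8), (-8, 32.2), (-6, 31.9), (-4, 31.8), (-2, 31.6), (0, 31.8), (2, 31.6), (4, 31.8), (6, 36.5), (8, 36.6), (10, 36.8), (12, 37.1), (14, 37.9)]
nose x [-42.9 -40.  -36. ] y [ 6.4 16.5 26.3]
+y prong [[-52.0, 14.5], [-48.0, 17.1], [-44.3, 19.7]]
fork -y prong x [43.8 46.9 52.1] y [-30.5 -24.1 -18.5]
groove [(-16, 37.3), (-14, 36.5), (-12, 36.4), (-10, 31.8), (-8, 31.5), (-6, 31.4), (-4, 31.8), (-2, 31.4), (0, 31.6), (2, 31.3), (4, 31.4), (6, 36.2), (8, 36.0), (10, 36.1), (12, 36.8), (14, 35.4)]
nose x [35.9 38.4 43. ] y [ 6.9 16.5 26.8]
+y prong [[44.1, 14.7], [44.5, 17.3], [44.8, 18.9]]
```

```bash
python3 -c "
from h import *
to([.517,.125,.20],94.4)"
```

```text
1.8667 [ 0.4218 -0.2256  0.2716] row [35.12, -9.31, 7.16] [-0.03, 0.0, -34.45]
```

>>> {"op": "jog_arm", "data": {"targets": [[35.1,-9.3,7.2,0,0,-34.4],[35.1,-9.3,7.2,0,0,-34.4],[35.1,-9.3,7.2,0,0,-34.4],[35.1,-9.3,7.2,0,0,-34.4],[35.1,-9.3,7.2,0,0,-34.4],[35.1,-9.3,7.2,0,0,-34.4],[35.1,-9.3,7.2,0,0,-34.4],[35.1,-9.3,7.2,0,0,-34.4]]}}

```text
time_s: 2.53
position: [0.5081, 0.0911, 0.2065]
tool_rot: [[-0.074, 0.997, -0.0], [0.997, 0.074, -0.0], [-0.0, -0.0, -1.0]]
ft_force: [1.5, -0.5, 1.1]
grip_width: 0.0854
gripper_force: 0.0
```

>>> {"op": "jog_arm", "data": {"targets": [[0,0,0,0,0,0],[0,0,0,0,0,0],[0,0,0,0,0,0]]}}

```text
time_s: 2.78
position: [0.5078, 0.0893, 0.2069]
tool_rot: [[-0.075, 0.997, -0.0], [0.997, 0.075, -0.0], [-0.0, -0.001, -1.0]]
ft_force: [0.0, -0.6, 0.4]
grip_width: 0.0854
gripper_force: 0.0
```

```bash
python3 - <<'E'
from h import *
im=env.get_image('wrist'); save(im,'w2.png'); W=cloud(im);F=im['frame'].reshape(-1,3).astype(int);W=W.reshape(-1,3)
R,G,B=F.T;x,y,z=W.T
red=(R>2*G)&(R>2*B)&(R>80)&(z>.02)&(y>.1)&(y<.4)
for lo,hi in((.4,.56),(.56,.7)):
    p=W[red&(x>lo)&(x<hi)]; print(len(p),np.percentile(p,[2,50,98],0).round(4).tolist())
    t=p[p[:,2]>p[:,2].max()-.006]; print("top",t.mean(0).round(4))
wh=(np.ptp(F,1)<40)&(R>100)&(x>.4)&(x<.56)&(y>.2)&(y<.4)&(z>.03)&(z<.056)
p=W[wh]; print(len(p),np.percentile(p,[2,50,98],0).round(4).tolist())
k=p[:,2]>.046; print(np.polyfit(p[k,1],p[k,0],1))
to([.5145,.2,.1],94.4)
E
```

```text
1135 [[0.4973, 0.1882, 0.0374], [0.5135, 0.1997, 0.0501], [0.5314, 0.2108, 0.0534]]
top [0.5136 0.1996 0.0512]
1222 [[0.5797, 0.1938, 0.037], [0.5936, 0.2053, 0.0494], [0.614, 0.2167, 0.0532]]
top [0.5973 0.2056 0.0509]
1128 [[0.4971, 0.2122, 0.0389], [0.5108, 0.2251, 0.0473], [0.5253, 0.2507, 0.0502]]
[-0.07633062  0.52847372]
2.8333 [0.5079 0.089  0.2071] row [11.03, 1.49, 10.71] [0.0, 0.02, -0.13]
```

View pics/w2.png

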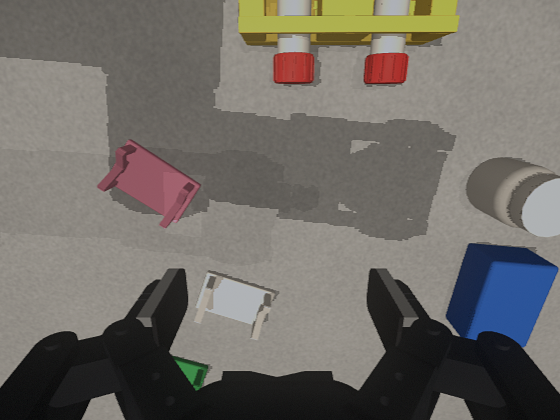

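The wrist view shows the two caps, the left one at (294,68) being the long tube's at x=0.514. Moving to it.

>>> {"op": "jog_arm", "data": {"targets": [[11,1.4,9,0,0,0],[11,1.4,9,0,0,0],[11,1.4,9,0,0,0],[11,1.4,9,0,0,0],[11,1.4,9,0,0,0],[11,1.4,9,0,0,0],[11,1.4,9,0,0,0],[11,1.4,9,0,0,0]], "hand": 0.72}}

```text
time_s: 3.5
position: [0.5141, 0.1999, 0.1183]
tool_rot: [[-0.075, 0.997, 0.002], [0.997, 0.075, 0.0], [-0.0, 0.002, -1.0]]
ft_force: [0.2, -0.2, -0.1]
grip_width: 0.061
gripper_force: 0.0
```

```bash
python3 -c "
from h import *
to([.5138,.1995,.016],94.4)"
```

```text
3.5 [0.5141 0.1999 0.1183] row [-0.04, -0.05, 10.23] [0.13, 0.0, -0.13]
```

>>> {"op": "jog_arm", "data": {"targets": [[0,0,4,0,0,0],[0,0,7,0,0,0],[0,0,9,0,0,0],[0,0,10.1,0,0,0],[0,0,10.2,0,0,0],[0,0,10.2,0,0,0]]}}

```text
time_s: 4.0
position: [0.5138, 0.2007, 0.0156]
tool_rot: [[-0.076, 0.997, 0.001], [0.997, 0.076, 0.0], [-0.0, 0.001, -1.0]]
ft_force: [-0.4, -0.0, 0.6]
grip_width: 0.0615
gripper_force: 0.0
```

>>> {"op": "jog_arm", "data": {"targets": [[0,0,0,0,0,0],[0,0,0,0,0,0],[0,0,0,0,0,0],[0,0,0,0,0,0],[0,0,0,0,0,0],[0,0,0,0,0,0]], "hand": 0, "newtons": 60}}

```text
time_s: 4.5
position: [0.5141, 0.2013, 0.016]
tool_rot: [[-0.077, 0.997, 0.002], [0.997, 0.077, -0.0], [-0.0, 0.002, -1.0]]
ft_force: [0.9, -3.2, 6.0]
grip_width: 0.0342
gripper_force: 59.5
```

>>> {"op": "jog_arm", "data": {"targets": [[-1,0,-0.1,0,0,0],[-3,0,-0.1,0,0,0],[-5,0,-0.1,0,0,0],[-7,0,-0.1,0,0,0],[-9,0,-0.1,0,0,0],[-11,0,-0.1,0,0,0],[-13,0,-0.1,0,0,0],[-14,0,-0.1,0,0,0]]}}

```text
time_s: 5.17
position: [0.5238, 0.0598, 0.0159]
tool_rot: [[-0.075, 0.997, -0.001], [0.997, 0.075, -0.0], [-0.0, -0.001, -1.0]]
ft_force: [1.0, 0.2, -1.4]
grip_width: 0.0341
gripper_force: 59.7
```

>>> {"op": "jog_arm", "data": {"targets": [[0,0,-1,0,0,0],[0,0,-3,0,0,0],[0,0,-5,0,0,0],[0,0,-7,0,0,0],[0,0,-8,0,0,0],[0,0,-8,0,0,0],[0,0,-8,0,0,0]]}}

```text
time_s: 5.75
position: [0.5237, 0.0627, 0.0965]
tool_rot: [[-0.078, 0.997, 0.001], [0.997, 0.078, 0.0], [0.0, 0.001, -1.0]]
ft_force: [-0.8, 0.2, -1.5]
grip_width: 0.0342
gripper_force: 59.9
```

```bash
python3 - <<'E'
from h import *
im=env.get_image('side'); save(im,'s3.png'); W=cloud(im)
a=np.radians(164.3); X=np.array([np.cos(a),np.sin(a)])
g=np.array([.465,-.0745])-.070*X
print(g); to([*g,.12],164.3)
E
```

```text
[ 0.53238842 -0.09344203]
5.8 [0.5234 0.0626 0.0957] row [-15.62, -0.32, -2.43] [-0.03, -0.04, -69.86]
```

View pics/s3.png

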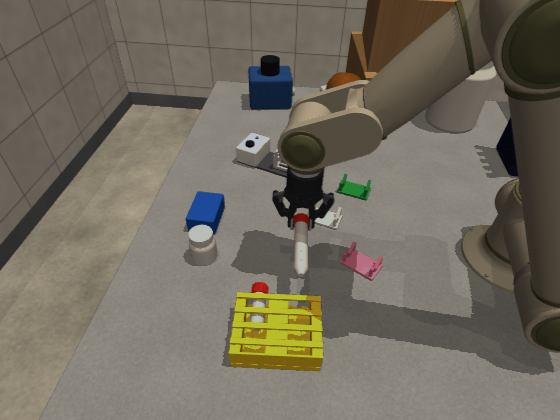

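The side view shows the long tube held level by its cap at (300,235), clear of the rack; the short tube is still at (260,290).

>>> {"op": "jog_arm", "data": {"targets": [[-4,0,-2.4,0,0,-7],[-8,0,-2.4,0,0,-14],[-12,0,-2.4,0,0,-21],[-15.6,-0.3,-2.4,0,0,-28],[-15.6,-0.3,-2.4,0,0,-35],[-15.6,-0.3,-2.4,0,0,-42],[-15.6,-0.3,-2.4,0,0,-49],[-15.6,-0.3,-2.4,0,0,-56]]}}

```text
time_s: 6.47
position: [0.5324, -0.0938, 0.1188]
tool_rot: [[-0.864, 0.504, -0.002], [0.504, 0.864, 0.001], [0.003, -0.0, -1.0]]
ft_force: [-0.1, 0.1, -1.3]
grip_width: 0.0341
gripper_force: 60.1
```

>>> {"op": "jog_arm", "data": {"targets": [[0,0,0,0,0,-7],[0,0,0,0,0,-13.9],[0,0,0,0,0,-13.9],[0,0,0,0,0,-13.9],[0,0,0,0,0,-13.9]]}}

```text
time_s: 6.88
position: [0.5328, -0.0936, 0.1195]
tool_rot: [[-0.957, 0.29, -0.001], [0.29, 0.957, 0.001], [0.001, 0.0, -1.0]]
ft_force: [-0.5, -0.8, 0.2]
grip_width: 0.0342
gripper_force: 60.1
```

```bash
cat > tube.py <<'E'
from h import *
import sys
def tube(c,name=None,box=None,z0=.04,view=False):
    im=env.get_image(c)
    if name: save(im,name)
    W=cloud(im)
    for r in env.regions_of(c,"long_tube")[:2]:
        p=W[r["pixels"]]; p=p[np.isfinite(p).all(1)]
        print(c,round(r["score"],2),len(p),np.median(p,0).round(4))
        if len(p)<80: continue
        p=p[np.linalg.norm(p-np.median(p,0),axis=1)<.12]
        vx,vy,vz,*m=cv2.fitLine(p.astype(np.float32),cv2.DIST_HUBER,0,.001,.001).ravel()
        t=(p-m)@[vx,vy,vz]; e=np.percentile(t,[1,99])
        print(" yaw",np.degrees(np.arctan2(vy,vx)).round(2),"pitch",np.degrees(np.arcsin(vz)).round(2),"ends",[(np.array(m)+a*np.array([vx,vy,vz])).round(4).tolist() for a in e])
E
python3 - <<'E'
from tube import *
tube("side");tube("scene")
to([.5318,-.0933,.08],164.3)
E
```

```text
side 0.66 634 [ 0.4617 -0.0623  0.1463]
 yaw -16.42 pitch 0.79 ends [[0.3953, -0.0434, 0.1442], [0.5243, -0.0814, 0.146]]
scene 0.8 317 [ 0.5444 -0.0904  0.1475]
 yaw -7.77 pitch -12.2 ends [[0.4581, -0.082, 0.1628], [0.5533, -0.095, 0.142]]
7.0833 [ 0.5329 -0.0938  0.1199] row [0.12, 0.02, 3.99] [0.0, -0.01, -1.05]
```

>>> {"op": "jog_arm", "data": {"targets": [[0.1,0,3,0,0,-1.1],[0.1,0,5,0,0,-1.1],[0.1,0,7,0,0,-1.1],[0.1,0,8,0,0,-1.1],[0.1,0,9,0,0,-1.1],[0.1,0,9.5,0,0,-1.1],[0.1,0,9.8,0,0,-1.1],[0.1,0,9.8,0,0,-1.1]]}}

```text
time_s: 7.75
position: [0.5322, -0.0937, 0.0221]
tool_rot: [[-0.963, 0.269, 0.0], [0.269, 0.963, -0.0], [-0.0, -0.0, -1.0]]
ft_force: [0.4, -0.5, -1.8]
grip_width: 0.0341
gripper_force: 60.1
```

>>> {"op": "jog_arm", "data": {"targets": [[0,0,0.1,0,0,0],[0,0,0.2,0,0,0],[0,0,0.25,0,0,0],[0,0,0.25,0,0,0]]}}

```text
time_s: 8.08
position: [0.5324, -0.0936, 0.0201]
tool_rot: [[-0.963, 0.269, 0.001], [0.269, 0.963, -0.0], [-0.001, 0.0, -1.0]]
ft_force: [0.8, 0.8, 2.6]
grip_width: 0.0343
gripper_force: 60.4
```

```bash
python3 - <<'E'
from tube import *
tube("side","s4.png");tube("scene")
to([.5318,-.0933,.019],164.3)
im=cv2.imread("pics/s4.png")[130:290,240:460]; cv2.imwrite("pics/s4c.png",cv2.resize(im,None,fx=3.4,fy=3.4))
E
```

```text
side 0.89 525 [ 0.4575 -0.0637  0.0486]
 yaw -15.36 pitch 2.03 ends [[0.3943, -0.0464, 0.0462], [0.5231, -0.0817, 0.0509]]
scene 0.49 239 [ 0.5427 -0.0917  0.0494]
 yaw -7.99 pitch -19.71 ends [[0.5015, -0.0873, 0.0587], [0.554, -0.0947, 0.0397]]
scene 0.41 3847 [0.5727 0.2919 0.055 ]
 yaw 8.11 pitch -3.95 ends [[0.4703, 0.2761, 0.0536], [0.644, 0.3009, 0.0415]]
8.2833 [ 0.5324 -0.0936  0.02  ] row [0.07, 0.01, 0.1] [0.0, 0.07, 0.12]
```

View pics/s4c.png

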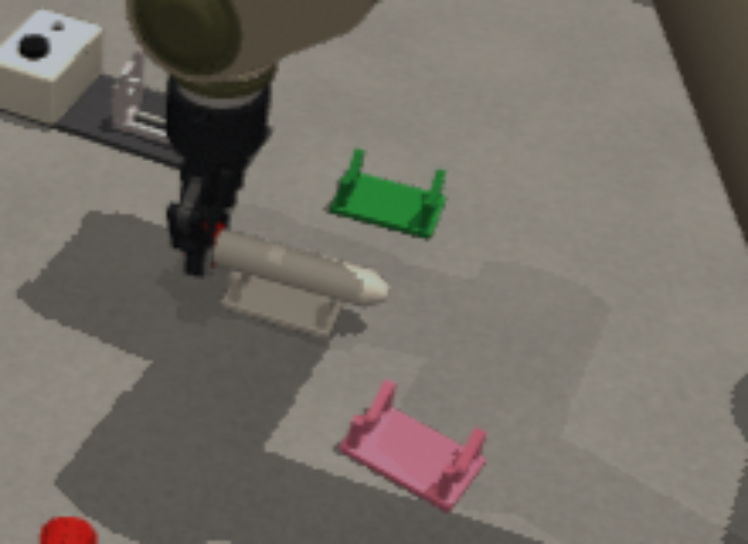

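The crop shows the tube over the white rest with its tip at (385,288), and the force says it has touched. I'll lower it a bit more and release.

>>> {"op": "jog_arm", "data": {"targets": [[0,0,0.1,0,0,0],[0,0,0.1,0,0,0]], "newtons": 25}}

```text
time_s: 8.45
position: [0.5326, -0.0936, 0.0192]
tool_rot: [[-0.963, 0.269, 0.002], [0.269, 0.963, -0.0], [-0.002, 0.0, -1.0]]
ft_force: [1.9, 1.7, 9.3]
grip_width: 0.0342
gripper_force: 61.2
```

>>> {"op": "jog_arm", "data": {"targets": [[0,0,0,0,0,0],[0,0,0,0,0,0],[0,0,0,0,0,0],[0,0,0,0,0,0]], "hand": 0.7}}

```text
time_s: 8.78
position: [0.5317, -0.0936, 0.0183]
tool_rot: [[-0.963, 0.269, -0.001], [0.269, 0.963, 0.0], [0.001, -0.0, -1.0]]
ft_force: [0.2, -0.2, 0.7]
grip_width: 0.0599
gripper_force: 0.0
```

>>> {"op": "jog_arm", "data": {"targets": [[0,0,-2,0,0,0],[0,0,-5,0,0,0],[0,0,-9,0,0,0],[-6,0,-13,0,0,0],[-10,0,-13,0,0,0],[-10,0,-13,0,0,0],[-10,0,-13,0,0,0]]}}

```text
time_s: 9.37
position: [0.632, -0.122, 0.1495]
tool_rot: [[-0.963, 0.269, 0.004], [0.269, 0.963, -0.002], [-0.005, -0.001, -1.0]]
ft_force: [-0.3, 0.5, -0.2]
grip_width: 0.0596
gripper_force: 0.0
```

```bash
python3 - <<'E'
from tube import *
tube("side");tube("wrist","w5.png")
E
```

```text
side 0.96 655 [ 0.4732 -0.0679  0.0483]
 yaw -14.21 pitch 0.46 ends [[0.3976, -0.0481, 0.0461], [0.5442, -0.0852, 0.0473]]
side 0.63 1526 [ 0.606  -0.2742  0.0123]
 yaw -8.24 pitch 1.58 ends [[0.4987, -0.2557, 0.0128], [0.7182, -0.2874, 0.0189]]
wrist 0.94 4267 [ 0.5179 -0.0888  0.0512]
 yaw -16.21 pitch 5.64 ends [[0.4886, -0.0818, 0.0486], [0.5445, -0.0981, 0.0543]]
```

View pics/w5.png

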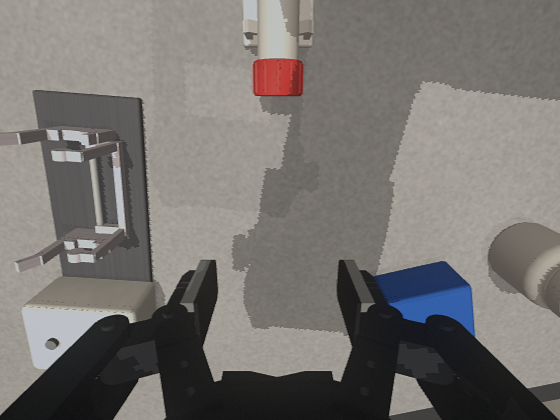

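The wrist view shows the tube lying in the white rest, cap at (278,77), with the fingers clear. Measuring the cap end for the middle grasp.

```bash
python3 - <<'E'
from h import *
im=env.get_image('wrist'); W=cloud(im).reshape(-1,3);F=im['frame'].reshape(-1,3).astype(int)
R,G,B=F.T;x,y,z=W.T
k=(R>2*G)&(R>2*B)&(R>80)&(z>.03)&(y<0)&(y>-.2); p=W[k]
a=np.radians(164.3);X=np.array([np.cos(a),np.sin(a)]);Y=np.array([-X[1],X[0]])
c=np.array([.465,-.0745]); q=np.c_[(p[:,:2]-c)@X,(p[:,:2]-c)@Y,p[:,2]]*1000
print(len(p),np.percentile(q,[1,50,99],0).round(1).tolist())
wt=(np.ptp(F,1)<40)&(R>100)&(z>.045)&(z<.06); p=W[wt]; q=np.c_[(p[:,:2]-c)@X,(p[:,:2]-c)@Y,p[:,2]]*1000; q=q[(abs(q[:,1])<25)&(abs(q[:,0])<100)]
print(len(q),np.percentile(q,[1,50,99],0).round(1).tolist(), np.polyfit(q[:,0],q[:,1],1))
to([.465,-.0745,.12],164.3)
E
```

```text
1745 [[-83.1, -18.4, 38.5], [-71.5, -0.1, 53.5], [-60.4, 17.4, 56.9]]
2202 [[-59.1, -12.5, 45.4], [-40.7, -0.0, 50.9], [-23.6, 12.2, 53.7]] [-0.00715488 -0.47368243]
9.6167 [ 0.6272 -0.12    0.148 ] row [16.84, 0.03, 2.83] [0.01, -0.11, 0.13]
```

>>> {"op": "jog_arm", "data": {"targets": [[16.7,0,2.8,0,0,0],[16.7,0,2.8,0,0,0],[16.7,0,2.8,0,0,0],[16.7,0,2.8,0,0,0],[16.7,0,2.8,0,0,0],[16.7,0,2.8,0,0,0],[16.7,0,2.8,0,0,0]]}}

```text
time_s: 10.2
position: [0.4679, -0.0758, 0.1212]
tool_rot: [[-0.963, 0.269, 0.002], [0.269, 0.963, -0.001], [-0.002, -0.0, -1.0]]
ft_force: [0.5, -0.2, 0.1]
grip_width: 0.06
gripper_force: 0.0
```

```bash
python3 - <<'E'
from h import *
to([.466,-.0748,.020],164.3)
E
```

```text
10.2 [ 0.4679 -0.0758  0.1212] row [0.22, 0.05, 10.12] [-0.01, 0.1, 0.12]
```

>>> {"op": "jog_arm", "data": {"targets": [[0.1,0,3,0,0,0],[0.1,0,6,0,0,0],[0.1,0,8,0,0,0],[0.1,0,9.2,0,0,0],[0.1,0,10,0,0,0],[0.1,0,10.1,0,0,0],[0.1,0,10.1,0,0,0]]}}

```text
time_s: 10.78
position: [0.4673, -0.0757, 0.0196]
tool_rot: [[-0.963, 0.268, 0.001], [0.268, 0.963, -0.0], [-0.001, -0.0, -1.0]]
ft_force: [0.2, 1.0, -0.3]
grip_width: 0.0597
gripper_force: 0.0
```

>>> {"op": "jog_arm", "data": {"targets": [[0,0,0,0,0,0],[0,0,0,0,0,0],[0,0,0,0,0,0],[0,0,0,0,0,0],[0,0,0,0,0,0],[0,0,0,0,0,0],[0,0,0,0,0,0]], "hand": 0, "newtons": 90}}

```text
time_s: 11.37
position: [0.4673, -0.0749, 0.0206]
tool_rot: [[-0.963, 0.269, 0.003], [0.269, 0.963, 0.0], [-0.002, 0.001, -1.0]]
ft_force: [1.5, 5.3, 6.8]
grip_width: 0.0277
gripper_force: 88.1
```

>>> {"op": "jog_arm", "data": {"targets": [[0,0,-1,0,0,0],[0,0,-3,0,0,0],[0,0,-6,0,0,0],[0,0,-9,0,0,0],[0,0,-11,0,0,0],[0,0,-11,0,0,0],[0,0,-11,0,0,0]]}}

```text
time_s: 11.95
position: [0.4667, -0.0753, 0.1303]
tool_rot: [[-0.963, 0.268, 0.002], [0.268, 0.963, -0.001], [-0.002, -0.0, -1.0]]
ft_force: [0.5, 0.1, -1.8]
grip_width: 0.0273
gripper_force: 88.9
```

```bash
python3 - <<'E'
from h import *
to([.5748,-.2793,.12],160)
E
```

```text
11.95 [ 0.4667 -0.0753  0.1303] row [-15.89, -16.74, 1.07] [-0.01, 0.14, 4.43]
```

>>> {"op": "jog_arm", "data": {"targets": [[-3,-3.2,0,0,0,1],[-6,-6.4,0,0,0,2],[-9,-9.6,0,0,0,3],[-12,-12.7,0.5,0,0,4],[-14.5,-15.2,1,0,0,4.4],[-15.9,-16.7,1,0,0,4.4],[-15.9,-16.7,1,0,0,4.4],[-15.9,-16.7,1,0,0,4.4]]}}

```text
time_s: 12.62
position: [0.5742, -0.2793, 0.117]
tool_rot: [[-0.939, 0.343, -0.003], [0.343, 0.939, 0.002], [0.004, 0.001, -1.0]]
ft_force: [-1.1, 0.4, -2.0]
grip_width: 0.0275
gripper_force: 89.0
```

>>> {"op": "jog_arm", "data": {"targets": [[0,0,0,0,0,0],[0,0,0,0,0,0],[0,0,0,0,0,0]]}}

```text
time_s: 12.87
position: [0.5745, -0.2777, 0.1195]
tool_rot: [[-0.94, 0.341, -0.0], [0.341, 0.94, 0.0], [0.001, 0.0, -1.0]]
ft_force: [-0.1, 0.0, -1.5]
grip_width: 0.0276
gripper_force: 89.0
```

```bash
python3 - <<'E'
from h import *
to([.5748,-.2793,.075],160)
X=np.array([np.cos(np.radians(-20)),np.sin(np.radians(-20))]);Y=np.array([-X[1],X[0]]);c=np.array([.5748,-.2793])
for cam in("scene","side","wrist"):
    im=env.get_image(cam); save(im,"c6"+cam+".png"); W=cloud(im).reshape(-1,3); F=im["frame"].reshape(-1,3).astype(int)
    q=np.c_[(W[:,:2]-c)@X,(W[:,:2]-c)@Y,W[:,2]]*1000
    R,G,B=F.T
    k=(abs(q[:,1])<40)&(abs(q[:,0])<95)&(q[:,2]>100)&(q[:,2]<165)
    red=k&(R>2*G)&(R>2*B)&(R>80); wh=k&(np.ptp(F,1)<40)&(R>100)&(q[:,2]<160)
    for n,m in(("red",red),("white",wh)):
        if m.sum()>20: print(cam,n,m.sum(),np.percentile(q[m],[2,50,98],0).round(1).tolist())
E
```

```text
12.8667 [ 0.5745 -0.2777  0.1195] row [-0.08, -0.14, 4.45] [0.01, -0.03, 0.08]
scene red 258 [[59.7, -11.9, 123.6], [79.7, 6.0, 146.7], [83.1, 18.9, 155.0]]
scene white 134 [[-59.4, -4.9, 144.7], [25.2, 4.1, 150.3], [54.5, 12.5, 153.0]]
side red 87 [[55.9, -7.0, 123.8], [67.1, 13.3, 147.9], [78.3, 21.6, 155.7]]
side white 264 [[-80.8, -3.7, 137.2], [-35.6, 10.0, 146.8], [53.3, 18.1, 153.1]]
wrist white 16978 [[-77.9, -12.5, 141.0], [-33.5, 0.8, 149.5], [32.6, 14.2, 152.2]]
```

```bash
python3 - <<'E'
from h import *
X=np.array([np.cos(np.radians(-20)),np.sin(np.radians(-20))]);Y=np.array([-X[1],X[0]]);c=np.array([.5748,-.2793])
for cam in("wrist","scene","side"):
    im=env.get_image(cam); W=cloud(im).reshape(-1,3)
    q=np.c_[(W[:,:2]-c)@X,(W[:,:2]-c)@Y,W[:,2]]*1000
    q=q[(abs(q[:,1])<45)&(abs(q[:,0])<58)]
    for s in(-1,1):
        m=q[(q[:,0]*s>43)&(q[:,0]*s<54)&(q[:,1]<-5)&(q[:,2]>45)&(q[:,2]<82)]
        if len(m)>5: print(cam,s,"-y prong",len(m),np.percentile(m,[3,50,97],0).round(1).tolist())
        m=q[(q[:,0]*s>34)&(q[:,0]*s<44)&(q[:,1]>3)&(q[:,2]>68)&(q[:,2]<80)]
        if len(m)>5: print(cam,s,"nose",len(m),np.percentile(m,[3,50,97],0).round(1).tolist())
        m=q[(q[:,0]*s>45)&(q[:,0]*s<54)&(q[:,1]>8)&(q[:,2]>45)&(q[:,2]<52)]
        if len(m)>5: print(cam,s,"+y prong",len(m),np.percentile(m,[3,50,97],0).round(1).tolist())
to([.5748,-.2793,.066],160)
E
```

```text
wrist -1 -y prong 227 [[-51.3, -29.8, 68.3], [-47.7, -25.5, 75.8], [-43.6, -22.1, 78.3]]
wrist -1 nose 83 [[-42.3, 24.0, 69.4], [-38.7, 25.9, 71.1], [-35.3, 27.7, 72.4]]
scene -1 -y prong 19 [[-50.1, -21.1, 48.3], [-45.9, -16.1, 58.3], [-43.4, -13.4, 69.8]]
scene -1 nose 27 [[-41.8, 12.4, 68.4], [-36.9, 22.3, 71.2], [-34.2, 31.5, 74.5]]
scene 1 -y prong 56 [[43.9, -26.4, 46.8], [50.8, -18.6, 65.9], [53.8, -13.4, 77.2]]
scene 1 nose 25 [[36.9, 12.1, 68.2], [40.4, 21.2, 71.2], [43.1, 30.9, 74.9]]
scene 1 +y prong 10 [[46.9, 19.7, 45.4], [51.1, 23.2, 47.8], [53.6, 27.9, 50.0]]
side -1 -y prong 36 [[-53.4, -26.7, 46.2], [-49.3, -20.2, 63.9], [-44.6, -15.7, 77.4]]
side -1 nose 16 [[-43.8, 9.4, 68.2], [-40.7, 18.7, 70.9], [-35.4, 28.9, 73.4]]
side -1 +y prong 6 [[-52.1, 15.9, 47.4], [-48.3, 21.2, 49.2], [-45.5, 27.2, 50.9]]
side 1 -y prong 29 [[43.8, -25.6, 46.9], [47.1, -19.2, 64.4], [51.5, -15.4, 78.0]]
side 1 nose 16 [[35.5, 11.3, 68.4], [38.6, 19.5, 70.9], [42.2, 31.3, 73.9]]
13.1667 [ 0.5748 -0.2787  0.1197] row [-0.02, -0.06, 5.37] [-0.0, 0.01, 0.04]
```

>>> {"op": "jog_arm", "data": {"targets": [[0,-0.05,1.5,0,0,0],[0,-0.05,3,0,0,0],[0,-0.05,4,0,0,0],[0,-0.05,4.7,0,0,0],[0,-0.05,5,0,0,0],[0,-0.05,5,0,0,0],[0,-0.05,5,0,0,0]]}}

```text
time_s: 13.75
position: [0.5749, -0.2795, 0.07]
tool_rot: [[-0.94, 0.342, 0.001], [0.342, 0.94, -0.0], [-0.001, -0.0, -1.0]]
ft_force: [0.2, 0.3, -0.3]
grip_width: 0.0273
gripper_force: 89.0
```

>>> {"op": "jog_arm", "data": {"targets": [[0,0,0.2,0,0,0],[0,0,0.4,0,0,0],[0,0,0.6,0,0,0],[0,0,0.8,0,0,0],[0,0,1,0,0,0],[0,0,1.0,0,0,0]]}}

```text
time_s: 14.25
position: [0.5751, -0.2805, 0.0605]
tool_rot: [[-0.94, 0.342, 0.002], [0.342, 0.94, -0.003], [-0.003, -0.002, -1.0]]
ft_force: [0.4, -4.5, 1.8]
grip_width: 0.0276
gripper_force: 89.4
```

>>> {"op": "jog_arm", "data": {"targets": [[0,0,0.2,0,0,0],[0,0,0.4,0,0,0],[0,0,0.6,0,0,0],[0,0,0.8,0,0,0],[0,0,1,0,0,0],[0,0,1.2,0,0,0]]}}

```text
time_s: 14.75
position: [0.5743, -0.2796, 0.047]
tool_rot: [[-0.94, 0.341, -0.001], [0.341, 0.94, -0.0], [0.001, -0.001, -1.0]]
ft_force: [-1.0, -4.4, 0.4]
grip_width: 0.0281
gripper_force: 89.2
```

>>> {"op": "jog_arm", "data": {"targets": [[0,0,0.2,0,0,0],[0,0,0.4,0,0,0],[0,0,0.6,0,0,0],[0,0,0.8,0,0,0],[0,0,1,0,0,0],[0,0,1.2,0,0,0]]}}

```text
time_s: 15.25
position: [0.5742, -0.279, 0.0345]
tool_rot: [[-0.94, 0.342, -0.001], [0.342, 0.94, 0.001], [0.002, 0.001, -1.0]]
ft_force: [-0.1, -0.8, -2.4]
grip_width: 0.0277
gripper_force: 89.3
```

>>> {"op": "jog_arm", "data": {"targets": [[0,0,0.1,0,0,0],[0,0,0.2,0,0,0],[0,0,0.3,0,0,0],[0,0,0.35,0,0,0],[0,0,0.35,0,0,0]]}}

```text
time_s: 15.67
position: [0.5748, -0.2793, 0.0325]
tool_rot: [[-0.94, 0.341, 0.001], [0.341, 0.94, -0.0], [-0.001, -0.0, -1.0]]
ft_force: [-1.0, -0.2, 2.2]
grip_width: 0.0277
gripper_force: 89.9
```

```bash
cat > chk.py <<'E'
from h import *
X=np.array([np.cos(np.radians(-20)),np.sin(np.radians(-20))]);Y=np.array([-X[1],X[0]]);c=np.array([.5748,-.2793])
for cam in("scene","side","wrist"):
    im=env.get_image(cam); save(im,"c7"+cam+".png"); W=cloud(im).reshape(-1,3); F=im["frame"].reshape(-1,3).astype(int)
    q=np.c_[(W[:,:2]-c)@X,(W[:,:2]-c)@Y,W[:,2]]*1000; R,G,B=F.T
    k=(abs(q[:,1])<40)&(abs(q[:,0])<95)&(q[:,2]>20)&(q[:,2]<90)
    for n,m in(("red",k&(R>2*G)&(R>2*B)&(R>80)),("tip",k&(q[:,0]<-53)&(q[:,2]>30)),("mid",k&(abs(q[:,0])<30)&(q[:,2]>50)&(abs(q[:,1])<14)),("noseL",k&(abs(q[:,0]+39.5)<4)&(q[:,2]>67)),("noseR",k&(abs(q[:,0]-39.5)<4)&(q[:,2]>67))):
        if m.sum()>5: print(cam,n,m.sum(),np.percentile(q[m],[2,50,98],0).round(1).tolist())
s=env.observe();print(s["time_s"],s["position"],s["ft_force"])
E
python3 chk.py
```

```text
scene red 229 [[60.1, -13.1, 38.5], [79.8, 4.2, 60.2], [83.8, 17.7, 68.4]]
scene tip 11 [[-65.9, 3.2, 60.3], [-58.8, 7.5, 63.8], [-55.3, 9.9, 65.3]]
scene mid 180 [[-12.8, -13.5, 56.8], [6.8, -2.6, 63.5], [27.2, 13.0, 86.0]]
scene noseL 6 [[-42.4, 16.3, 67.9], [-38.3, 18.4, 72.1], [-36.7, 20.7, 74.0]]
scene noseR 25 [[36.8, 12.8, 67.5], [40.9, 21.8, 71.5], [43.4, 31.3, 74.9]]
side red 79 [[56.4, -6.6, 41.8], [68.1, 12.3, 60.6], [79.3, 19.3, 68.4]]
side tip 92 [[-81.9, -5.4, 35.8], [-67.2, 7.5, 56.8], [-53.4, 15.6, 65.2]]
side mid 54 [[-29.1, -13.8, 52.3], [-17.5, 5.7, 62.2], [24.8, 13.6, 68.4]]
side noseL 14 [[-42.7, 10.4, 67.6], [-39.9, 19.0, 71.3], [-36.2, 29.6, 74.0]]
side noseR 13 [[36.3, 11.6, 68.2], [39.6, 23.4, 72.0], [41.8, 29.2, 74.7]]
wrist tip 5058 [[-79.5, -13.1, 52.7], [-65.6, 0.1, 60.6], [-53.5, 13.4, 64.8]]
wrist mid 7827 [[-28.8, -13.8, 54.8], [-2.9, -0.2, 62.6], [28.3, 13.7, 67.2]]
wrist noseL 1372 [[-42.9, 7.0, 67.5], [-40.1, 16.7, 71.4], [-35.8, 27.6, 74.5]]
15.8167 [ 0.57484904 -0.27933514  0.03244276] [-0.72998782  0.32800788  4.10358564]
```

>>> {"op": "jog_arm", "data": {"targets": [[0,0,0.1,0,0,0],[0,0,0.2,0,0,0],[0,0,0.2,0,0,0]]}}

```text
time_s: 16.07
position: [0.5749, -0.2796, 0.0319]
tool_rot: [[-0.94, 0.341, 0.001], [0.341, 0.94, -0.001], [-0.002, -0.001, -1.0]]
ft_force: [-4.6, 1.9, 15.5]
grip_width: 0.028
gripper_force: 91.3
```

>>> {"op": "jog_arm", "data": {"targets": [[0,0,0,0,0,0],[0,0,0,0,0,0],[0,0,0,0,0,0],[0,0,0,0,0,0]], "hand": 0.6, "newtons": 30}}

```text
time_s: 16.4
position: [0.5745, -0.2793, 0.0296]
tool_rot: [[-0.94, 0.342, -0.0], [0.342, 0.94, 0.0], [0.001, 0.0, -1.0]]
ft_force: [-0.2, 0.8, -1.0]
grip_width: 0.051
gripper_force: 0.0
```

>>> {"op": "jog_arm", "data": {"targets": [[0,0,-1,0,0,0],[0,0,-2.5,0,0,0],[0,0,-4.5,0,0,0],[0,0,-7,0,0,0],[0,0,-10,0,0,0],[-4,0,-14,0,0,0],[-8,0,-18,0,0,0],[-8,0,-18,0,0,0]]}}

```text
time_s: 17.07
position: [0.6512, -0.307, 0.2143]
tool_rot: [[-0.94, 0.342, 0.004], [0.342, 0.94, -0.002], [-0.004, -0.001, -1.0]]
ft_force: [-0.4, 0.1, 0.2]
grip_width: 0.0517
gripper_force: 0.0
```

```bash
python3 chk.py; python3 -c "
import cv2
im=cv2.imread('pics/c7side.png')[100:230,200:360]; cv2.imwrite('pics/c7s.png',cv2.resize(im,None,fx=4,fy=4))"
```

```text
scene red 221 [[60.1, -13.2, 38.2], [80.1, 3.3, 61.4], [84.7, 16.7, 68.3]]
scene tip 52 [[-80.7, -6.5, 52.0], [-61.1, 5.6, 60.9], [-53.8, 15.4, 65.2]]
scene mid 187 [[-28.5, -8.6, 57.2], [0.3, 4.7, 62.3], [27.9, 13.3, 65.7]]
scene noseL 25 [[-43.5, -25.2, 67.6], [-40.5, 18.3, 71.5], [-36.0, 31.6, 78.2]]
scene noseR 25 [[36.8, 10.1, 67.4], [40.4, 20.5, 71.1], [43.2, 31.4, 74.9]]
side red 81 [[56.7, -8.1, 42.4], [67.3, 12.7, 61.5], [79.6, 18.5, 68.6]]
side tip 93 [[-81.1, -17.7, 40.1], [-66.6, 7.6, 56.7], [-53.5, 14.6, 69.7]]
side mid 124 [[-27.8, -6.7, 52.0], [0.4, 7.7, 61.3], [29.1, 13.5, 65.6]]
side noseL 15 [[-43.4, 11.5, 67.6], [-40.6, 18.8, 72.4], [-36.4, 31.4, 75.2]]
side noseR 17 [[36.2, -21.6, 67.8], [39.2, 17.2, 71.6], [43.1, 30.0, 74.8]]
wrist red 904 [[58.0, -17.9, 51.5], [69.1, -0.3, 64.9], [80.8, 17.2, 67.9]]
wrist tip 937 [[-75.1, -14.0, 52.9], [-62.8, -0.5, 61.0], [-53.4, 13.0, 65.0]]
wrist mid 2221 [[-28.8, -13.4, 53.8], [-1.5, -0.4, 62.2], [28.5, 13.4, 65.0]]
wrist noseL 266 [[-43.3, -27.3, 68.4], [-39.2, 16.5, 71.6], [-35.9, 28.1, 76.0]]
wrist noseR 209 [[36.6, 7.7, 68.1], [39.7, 17.5, 71.7], [43.4, 28.4, 73.9]]
17.2167 [ 0.6508651  -0.30704767  0.21161116] [-0.80414146 -0.7346101  -1.40853046]
```

View pics/c7s.png

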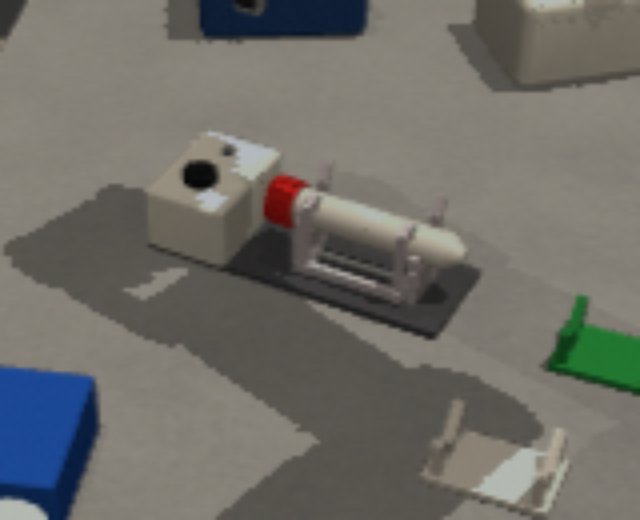

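The crop shows the tube seated in both forks, cap at (287,200) and tip at (462,248). The noses measure as closed over it and its top is at 65 mm, so I'm handing in.

```bash
python3 -c "
from h import *
print(env.close_job())"
```

```text
the job is handed in; nothing more can be done
None
```

I laid the long tube in the white rest, took it again by its middle, pressed it home in the rocker's clip, released it and handed in the job; my last check had it level in both forks with the jaw closed, but hand-in returned no verdict.

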